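# Bring the polarimeter to its blank position

## Robot

A 6-joint arm with a two-finger parallel gripper is mounted at the origin on a cart in front of the work surface, level with it; the furniture and walls round the work are solid. World frame = base frame: x ahead of the robot, y to its left, z up, the work surface at z = 0. Lengths are in m, angles in rad, forces in N, time in s.
With the tool pointing down it reaches from about 0.4 to 0.825 m from the base axis. Payload 7 kg.
Tool frame: the origin (TCP) lies at the very end of the fingers, on their centre line; the grasp point (between the pads) lies arm.hold_point_z behind it (arm.hold_point_z is the distance from the TCP to the grasp point, in m); z points along the fingers, y is the line along which they close (so a half turn about z gives the same grasp; the last joint's range is limited). The gripper opens to 88 mm and grips with 3 to 60 N. Pads are 19 mm wide; open, the fingers measure 130 mm over their backs; the gripper's body (78 mm by 193 mm) begins 47 mm behind the grasp point.
Start: joints at [0.288, 0.359, 0.012, 0, -1.224, -0.288], TCP at [0.675, -0, 0.227] pointing down, gripper open.
Joint ranges: [-3.07, 3.07], [-1.43, 2.12], [-1.02, 1.25], [-3.03, 1.67], [-3.05, -0], [-3.03, 3.03]. Speed limits (rad/s): [2.39, 2.39, 3.01, 3.14, 3.14, 3.14].

## Interface

Orientations are given as [roll, pitch, yaw] about the fixed x, y, z axes, in that order (R = Rz(yaw) Ry(pitch) Rx(roll)).
In Python, from station import arm gives the robot as it stands.
- The arm moves only by the tool jog_arm, called after "Request:" by a JSON object that holds its "fn" and its "kwargs". Schema: {"type":"object","properties":{"moves":{"type":"array","items":{"type":"object","properties":{"aperture":{"type":"number"},"sx":{"type":"number"},"sy":{"type":"number"},"sz":{"type":"number"},"turn":{"type":"number"}},"additionalProperties":false,"required":["aperture"]},"minItems":1,"maxItems":20},"grip_n":{"type":"number"},"only":{"type":"string"},"quiet":{"type":"boolean"},"lines":{"type":"string"}},"required":["moves"],"additionalProperties":false}. moves is a list of rows, 1 to 20 of them, each an object with the fields aperture (the finger opening in m), sx, sy, sz (the shift in mm), turn (a turn about the tool's z in units of 0.1 rad); a field left out counts as zero (the opening has to be given); each row is the pose to reach, as a shift and turn from the pose commanded when the call began, along the tool's axes at that moment; what a row does not reach only later rows make up. A row lasts 1/12 s, in which the tool goes at most 0.0417 m and 0.125 rad, less where a joint would pass 70% of its speed; a pose out of reach is approached as far as the arm can. The fingers move at their own pace and stop on an object; grip_n is the grip in N (left out, the last holds). Time passes only in rows, so rows that do not move let the fingers close. The tool returns the time, the measured TCP pose, the force, the opening and the grip force at its end. only (a regular expression) keeps the lines of the reply that match it, lines (a string "A,B") keeps lines A to B, and quiet returns only ok. Input that does not fit is refused with a message, and nothing moves.
- arm.get_state(): the state, without advancing time (a new reading comes with each control period).
- arm.grab_frame(name): name is "scene" or "side" or "wrist"; returns the picture (480x640x3 uint8, red, green, blue); there is no depth.
- arm.camera_params(name): a dict with "fx", "fy", "cx", "cy" (pixels), "T" (4x4, takes a point from camera to world coordinates); the wrist camera has in their place "hand_eye" (4x4, takes a point from camera to tool coordinates, whose origin is the TCP and whose axes are the flange's). Camera axes: x right, y down, z forward; pixel columns grow to the right and rows downward; lengths in m; the calibration is good to about 2 mm. A picture is of the moment at which its call begins: read the wrist's pose just before it. camera_params takes no time and is no camera call.
- arm.job_done(): hands the job in; it is judged then, once.
The state is a dict: "t": time; "q": joint angles; "qd": joint speeds; "joint_efforts": joint torques, N m; "eef_pos": TCP position; "ee_rot": TCP orientation; "force": force on the tool from outside, world axes, zero at the start; "moment": the same for the moment, N m; "width": finger opening in m; "gripper_force": force on a finger pad.
Only numpy, scipy, OpenCV 4.12 (cv2) and the standard library are available. Lean on these libraries where they do the work, as an engineer would, in place of code of your own. Each camera call takes 0.05 s, during which the arm holds its last target. There are 200 camera calls.

## Task

Get the bench polarimeter ready for its blank reading, using only fingertip pushes and gripping or lifting nothing: push its propped-open lid fully shut, press the lamp button in until it stays down, and push the lever of the analyser ring gently round until its hairline lies on the zero line of the scale (the longest line, with an arrowhead). Leave the glassware and other things around the instrument where they are.

Things in the scene. Friction and masses are not known exactly. Their poses are not given: they have to be found in the camera images.
- polarimeter: Bench polarimeter, fixed: grey housing 230 (x) x 170 (y) x 60 mm high, on it a black sample block 140x150x22 mm, above that a white lid. Origin on the bench, straight under the analyser ring's axis (lid shut); its -x axis points to its front (roughly to the robot), +y to the robot's left. The housing reaches 145 mm to the front of the origin, 85 mm to the back and to each side.
- lid (a joint): Hinge angle of the lid (rad): 0 = fully shut (hard stop), 0.7 to 1.0 at the start. Friction hinge: the lid stays where left and yields to about 4 N at its front edge. Hinge line along the instrument's y, 78 mm behind its origin, 63 mm high. The lid is a box 150 (x) x 160 (y) mm; its flat top lies 29 mm above the hinge line (92 mm over the bench when shut), its front edge 153 mm from the hinge.
- lid_tab (a point): On the upper face of the lid's finger tab: a ribbed tongue, 46 mm wide, 6 mm thick, flush with the lid's top, that projects 18 mm from the lid's front edge near its left (+y) corner. The point lies 160 mm from the hinge line along the lid, 45 mm left of the lid's middle, 92 mm over the bench when shut. Pushed from above it follows an arc towards the robot and down.
- lid_hinge (a point): Middle of the lid's hinge line; its y axis lies along the line; turns with the lid.
- lamp_button (a joint): Travel of the lamp button (m): 0 = out (off), 0.005 = fully in, against a hard stop. It yields to about 2.5 N and stays where it is pushed.
- button_top (a point): Centre of the top of the lamp button: white, round, 25 mm across, on the housing's low front deck (112 mm in front of the polarimeter's origin, 50 mm to its right). Its top is 72 mm over the bench when out, 67 mm when in; the black bezel round it 64 mm, the deck 60 mm. Pressed straight down.
- analyser (a joint): Angle of the analyser ring, seen from above with the lid shut (rad): 0 = lever points to the front (-x of the polarimeter), positive = anticlockwise, so the lever points right (-y) at +1.57. Stops at -1.3 and +1.5; 0.7 to 1.2 at the start. Friction: yields to about 1.5 N at the knob and stays where left.
- scale (a joint): Angle of the scale disc in the same sense and with the same zero as analyser: the zero line points where the lever would point at that value. Clamped: it keeps its setting in a run (between -0.7 and 0.3). The hairline lies on the zero line when analyser equals scale.
- ring_axis (a point): Centre of the analyser ring on the lid's top face (foot of its axis), 92 mm over the bench when the lid is shut. The black ring is 38 mm in radius, 15 mm high above the lid's top; the aluminium scale disc under it is 62 mm in radius, 3 mm thick, with a line every 10 degrees, longer every 30.
- lever_knob (a point): Centre of the top of the lever's upright black knob: a cylinder 12 mm across, from 13 to 39 mm above the lid's top, 78 mm from the ring's axis (top 131 mm over the bench with the lid shut). It stands at the end of a flat open steel frame, 16 mm wide, 7 to 11 mm above the lid's top, that reaches out from the ring.
- hairline (a point): Point of the hairline (a thin dark line along the middle of the lever's open frame) 52 mm from the ring's axis, 4 mm above the lid's top.
- zero_line (a point): Point of the scale's zero line 52 mm from the ring's axis, 4 mm above the lid's top. The zero line is 2 mm wide, 20 mm long and the only one with an arrowhead at its outer end.
- petri_dish: Bystander, loose: flat glass petri dish, 60 mm across, 13 high. Origin at its foot.
- cork_0: Bystander, loose: cork stopper, 25 mm across, 24 high. Origin at its foot.
- dropper_0: Bystander, loose: brown dropper bottle with a rubber teat, 34 mm across, 103 high. Origin at its foot.
- conical_b: Bystander, loose: conical flask, 64 mm across, 104 high. Origin at its foot.
- beaker_a: Bystander, loose: glass beaker, 56 mm across, 70 high. Origin at its foot.
- pipette_bulb: Bystander, loose: rubber pipette bulb lying on its side, 51x100x51 mm. Origin at its foot.

How it is judged:
At the end, for the whole second after the job is handed in: The lid is shut (hinge within 0.04 rad of its stop), the lamp button is at least 3.5 mm in, and the lever is at rest with its hairline within 3 mm of the zero line, measured at 52 mm from the ring's axis (about 3.3 degrees) (value of joint lid below 0.04 rad and value of joint lamp_button above 0.0035 m and distance between hairline and zero_line below 0.003 m and velocity of joint analyser between -0.05 and 0.05 rad/s); the robot touches nothing.
It fails at once if the lever is pinched or forced (more than 25 N between the fingers and the analyser ring or its lever) (contact force between the fingers and analyser above 25 N).
It fails at once if a bystander is moved more than 15 mm or lifted (distance of any of petri_dish, cork_0, dropper_0, conical_b, beaker_a, pipette_bulb from where it was at the start of the episode above 0.015 m).
It also fails if it takes over 54 s, if anything falls off the work surface, if the arm or the gripper's body presses on something with over 40 N, if the wrist force passes 120 N, or if a joint passes its speed limit or range.

## Working session

There is one attempt and no reset: what is moved stays moved. The work goes in short steps, Python scripts to look and compute and a tool call to move; the robot and the scene stay as the last step left them, time stands still between calls to the robot, and variables do not carry over. Pictures are saved under pics/ and viewed, at most 10 in all, crops included, and the job is handed in when it is done.

```bash
ls; mkdir -p pics
```

Run:
```python
from station import arm
import cv2,numpy as np
for n in("scene","side","wrist"):
    f=arm.grab_frame(n); cv2.imwrite(f"pics/{n}0.png",f[:,:,::-1]); p=arm.camera_params(n)
    print(n,{k:np.round(v,3).tolist() for k,v in p.items()})
s=arm.get_state();print(s["t"],s["eef_pos"],s["ee_rot"],arm.hold_point_z)
```

```text
pics
station.py
scene {'fx': 516.801, 'fy': 516.801, 'cx': 325.034, 'cy': 238.466, 'T': [[-0.795, -0.343, 0.501, 0.061], [-0.607, 0.451, -0.655, 0.707], [-0.001, -0.824, -0.566, 0.638], [0.0, 0.0, 0.0, 1.0]]}
side {'fx': 466.173, 'fy': 466.173, 'cx': 318.767, 'cy': 240.079, 'T': [[0.869, -0.255, 0.424, 0.178], [-0.495, -0.46, 0.737, -0.537], [0.007, -0.851, -0.526, 0.553], [0.0, 0.0, 0.0, 1.0]]}
wrist {'fx': 399.044, 'fy': 399.044, 'cx': 322.937, 'cy': 240.931, 'hand_eye': [[-0.001, -0.955, -0.297, 0.081], [1.0, -0.001, 0.001, -0.001], [-0.001, -0.297, 0.955, -0.158], [0.0, 0.0, 0.0, 1.0]]}
0.15 [ 6.74628131e-01 -2.36540818e-05  2.25865323e-01] [ 3.14037503e+00 -9.16021228e-05 -1.57090796e+00] 0.0188
```

View pics/scene0.png

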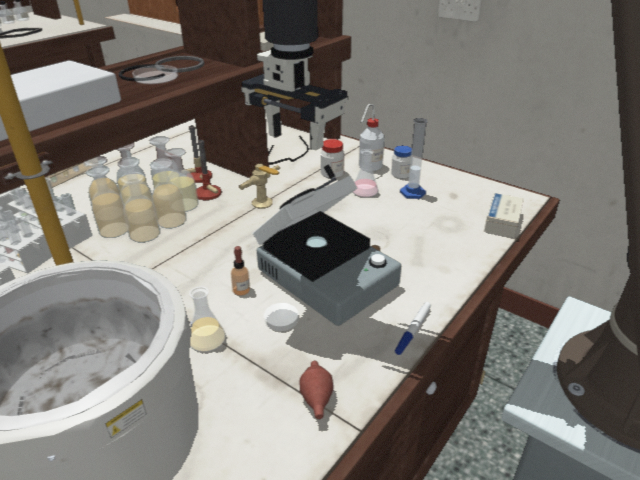

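View pics/side0.png

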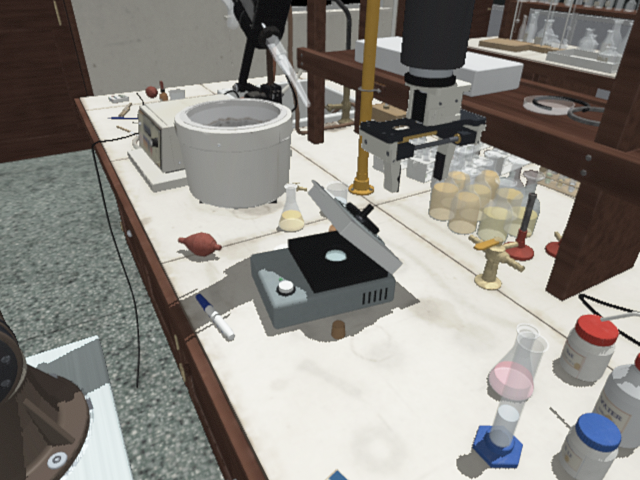

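Run:
```python
import cv2,numpy as np
a=cv2.imread("pics/scene0.png")[160:330,240:410]; b=cv2.imread("pics/side0.png")[170:340,240:410]
f=lambda i:cv2.resize(i,(400,400),interpolation=cv2.INTER_CUBIC)
cv2.imwrite("pics/c1.png",np.hstack([f(a),f(b)]))
```

```text
(no output)
```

View pics/c1.png

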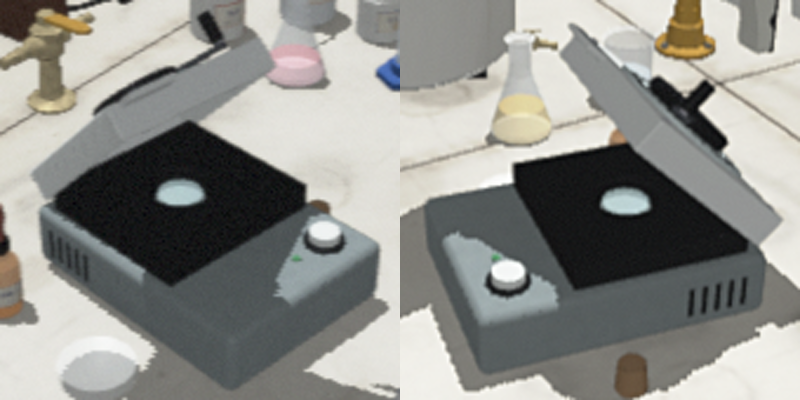

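View pics/wrist0.png

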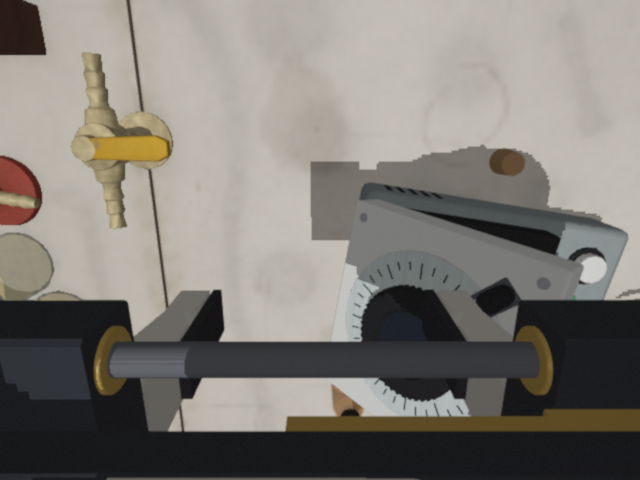

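Create h.py:
```python
from station import arm
import numpy as np, cv2
from scipy.spatial.transform import Rotation as R
def cam(n,s=None):
    p=arm.camera_params(n); K=(p["fx"],p["fy"],p["cx"],p["cy"])
    if n=="wrist":
        s=s or arm.get_state(); T=np.eye(4); T[:3,:3]=R.from_euler("xyz",s["ee_rot"]).as_matrix(); T[:3,3]=s["eef_pos"]
        return K,T@np.array(p["hand_eye"])
    return K,np.array(p["T"])
def ray(n,uv,s=None):
    (fx,fy,cx,cy),T=cam(n,s); d=T[:3,:3]@[(uv[0]-cx)/fx,(uv[1]-cy)/fy,1]; return T[:3,3],d/np.linalg.norm(d)
def plane(n,uv,z,s=None):
    o,d=ray(n,uv,s); return o+d*(z-o[2])/d[2]
def proj(n,P,s=None):
    (fx,fy,cx,cy),T=cam(n,s); c=T[:3,:3].T@(np.asarray(P)-T[:3,3]); return np.array([fx*c[0]/c[2]+cx,fy*c[1]/c[2]+cy])
def tri(*obs):
    A=np.zeros((3,3));b=np.zeros(3)
    for o,d in obs: M=np.eye(3)-np.outer(d,d);A+=M;b+=M@o
    return np.linalg.solve(A,b)
```

Run:
```python
from h import *
np.set_printoptions(precision=4,suppress=True)
S=lambda u,v:(240+u/2.353,160+v/2.353)
D=lambda u,v:(240+u/2.353,170+v/2.353)
bs,bd,bw=S(325,232),D(108,270),(595,266)
print("button",tri(ray("scene",bs),ray("side",bd)),tri(ray("scene",bs),ray("side",bd),ray("wrist",bw)))
for n,p in(("scene",bs),("side",bd),("wrist",bw)):print(n,plane(n,p,.072))
for n,p in(("scene FL",S(232,345)),("scene FR",S(379,242)),("side FL",D(28,205)),("side FR",D(80,335)),("side BR",D(365,245))): print(n,plane(n.split()[0],p,.06))
print("wrist FR",plane("wrist",(626,234),.06),"BR",plane("wrist",(365,186),.06))
print("ring wrist z~.16",plane("wrist",(410,335),.16))
```

```text
button [0.4471 0.0424 0.0699] [0.4467 0.0407 0.07  ]
scene [0.4449 0.0452 0.072 ]
side [0.4466 0.0403 0.072 ]
wrist [0.4476 0.0383 0.072 ]
scene FL [0.4334 0.1833 0.06  ]
scene FR [0.4122 0.0166 0.06  ]
side FL [0.4352 0.1636 0.06  ]
side FR [ 0.4042 -0.0017  0.06  ]
side BR [ 0.6392 -0.0129  0.06  ]
wrist FR [0.4184 0.014  0.06  ] BR [ 0.6405 -0.0271  0.06  ]
ring wrist z~.16 [0.6199 0.0512 0.16  ]
```

The manual's scale: shifts go in mm and turns go in units of 0.1 rad. Converting my numbers, -0.1175 m is -117.5, 0.112 m is 112, 1.74 rad is 17.4.

Request:
{"fn": "jog_arm", "kwargs": {"moves": [{"aperture":0, "sz":-30}, {"aperture":0, "sx":-20, "sy":20, "sz":-30, "turn":1.2}, {"aperture":0, "sx":-40, "sy":40, "sz":-30, "turn":2.4}, {"aperture":0, "sx":-60, "sy":60, "sz":-30, "turn":3.7}, {"aperture":0, "sx":-80, "sy":80, "sz":-30, "turn":5}, {"aperture":0, "sx":-100, "sy":100, "sz":-30, "turn":6.2}, {"aperture":0, "sx":-117.5, "sy":112, "sz":-30, "turn":7.4}, {"aperture":0, "sx":-117.5, "sy":112, "sz":-30, "turn":8.6}, {"aperture":0, "sx":-117.5, "sy":112, "sz":-30, "turn":9.9}, {"aperture":0, "sx":-117.5, "sy":112, "sz":-30, "turn":11.1}, {"aperture":0, "sx":-117.5, "sy":112, "sz":-30, "turn":12.4}, {"aperture":0, "sx":-117.5, "sy":112, "sz":-30, "turn":13.6}, {"aperture":0, "sx":-117.5, "sy":112, "sz":-30, "turn":14.8}, {"aperture":0, "sx":-117.5, "sy":112, "sz":-30, "turn":16.1}, {"aperture":0, "sx":-117.5, "sy":112, "sz":-30, "turn":17.4}, {"aperture":0, "sx":-117.5, "sy":112, "sz":-30, "turn":17.4}, {"aperture":0, "sx":-117.5, "sy":112, "sz":-30, "turn":17.4}], "grip_n": 10}}

```text
t: 1.57
eef_pos: [0.5628, 0.1174, 0.2564]
ee_rot: [-3.141, -0.0, 2.975]
force: [0.8, 0.1, 1.1]
width: 0.0003
gripper_force: 0.0
```

Run:
```python
from h import *
s=arm.get_state(); w=arm.grab_frame("wrist"); d=arm.grab_frame("side")
print(s["t"],s["eef_pos"],s["ee_rot"],s["width"])
cv2.imwrite("pics/w1.png",w[:,:,::-1])
cv2.imwrite("pics/m1.png",np.hstack([cv2.resize(w,(400,300)),cv2.resize(d[80:380,150:550],(400,300))])[:,:,::-1])
```

```text
1.5667 [0.56284673 0.11744546 0.25638113] [-3.14139804e+00 -3.20973070e-04  2.97537252e+00] 0.0003364888891846989
```

View pics/m1.png

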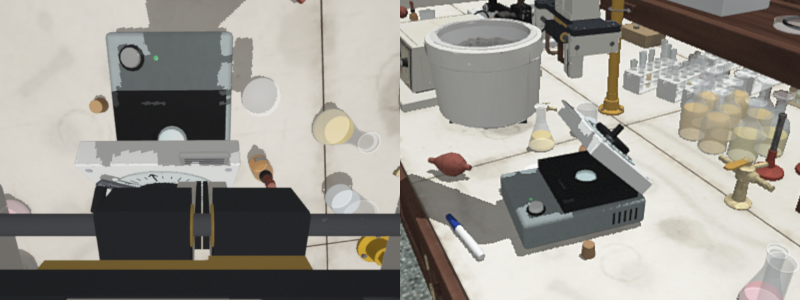

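Run:
```python
from h import *
np.set_printoptions(precision=4,suppress=True)
s=arm.get_state()
for z in(.18,.2,.22): print(z,plane("wrist",(334,253),z,s))
# housing side edges/front at z=.06 (full px): FR corner, FL corner, button
for p,z in(((170,52),.06),((371,52),.06),((208,90),.072)): print(plane("wrist",p,z,s))
w=cv2.imread("pics/w1.png")[180:330,60:460]; cv2.imwrite("pics/c2.png",cv2.resize(w,(800,300),interpolation=cv2.INTER_CUBIC))
```

```text
0.18 [0.5644 0.1239 0.18  ]
0.2 [0.5575 0.1245 0.2   ]
0.22 [0.5507 0.125  0.22  ]
[0.4136 0.0167 0.06  ]
[0.4405 0.1773 0.06  ]
[0.448  0.0429 0.072 ]
```

View pics/c2.png

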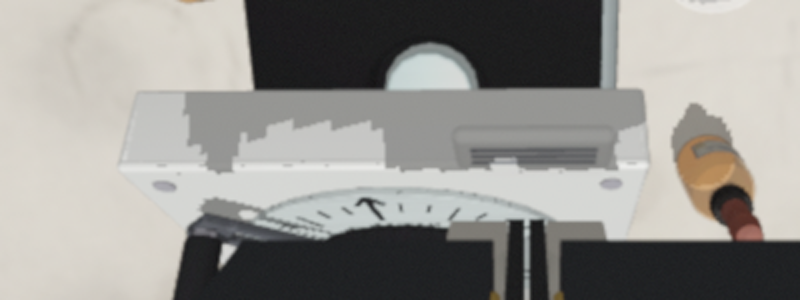

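Request:
{"fn": "jog_arm", "kwargs": {"moves": [{"aperture":0, "sx":3, "sy":4, "sz":30}, {"aperture":0, "sx":4, "sy":4, "sz":52}, {"aperture":0, "sx":9, "sy":4, "sz":62}, {"aperture":0, "sx":14, "sy":4, "sz":68}, {"aperture":0, "sx":20, "sy":4, "sz":73}, {"aperture":0, "sx":26, "sy":4, "sz":79}, {"aperture":0, "sx":32, "sy":4, "sz":85}, {"aperture":0, "sx":37, "sy":4, "sz":91}, {"aperture":0, "sx":42, "sy":4, "sz":98}, {"aperture":0, "sx":47, "sy":4, "sz":104}, {"aperture":0, "sx":51, "sy":4, "sz":111}, {"aperture":0, "sx":55, "sy":4, "sz":118}]}}

```text
t: 2.67
eef_pos: [0.509, 0.1308, 0.138]
ee_rot: [3.141, 0.0, 2.973]
force: [1.6, 0.3, 0.9]
width: 0.0005
gripper_force: 0.9
```

Run:
```python
from h import *
w=arm.grab_frame("wrist"); d=arm.grab_frame("side")
print(arm.get_state()["force"])
cv2.imwrite("pics/m2.png",np.hstack([cv2.resize(w,(400,300)),cv2.resize(d[130:330,220:460],(400,300))])[:,:,::-1])
```

```text
[0.0283026  0.23384375 0.2510361 ]
```

View pics/m2.png

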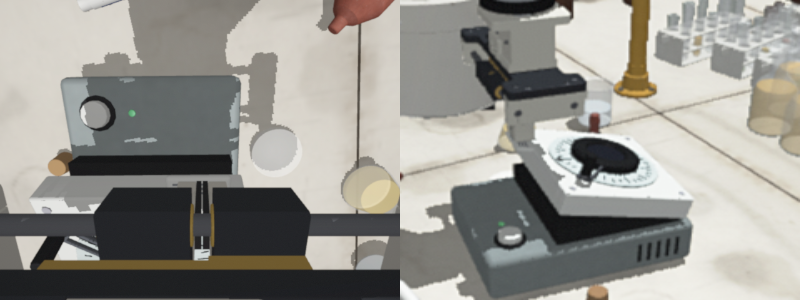

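Request:
{"fn": "jog_arm", "kwargs": {"moves": [{"aperture":0, "sx":3, "sz":7}, {"aperture":0, "sx":6, "sz":14}, {"aperture":0, "sx":9, "sz":22}, {"aperture":0, "sx":11, "sz":30}, {"aperture":0, "sx":13, "sz":36}, {"aperture":0, "sx":14, "sz":41}, {"aperture":0, "sx":14.5, "sz":44}, {"aperture":0, "sx":15, "sz":46.5}, {"aperture":0, "sx":15, "sz":48}, {"aperture":0, "sx":15, "sz":48}]}}

```text
t: 3.6
eef_pos: [0.4945, 0.1331, 0.0921]
ee_rot: [-3.141, 0.0, 2.973]
force: [-8.5, -1.0, 19.0]
width: 0.0005
gripper_force: 9.4
```

Request:
{"fn": "jog_arm", "kwargs": {"moves": [{"aperture":0, "sz":-30}, {"aperture":0, "sz":-60}, {"aperture":0, "sx":15, "sy":-30, "sz":-60}, {"aperture":0, "sx":30, "sy":-60, "sz":-60}, {"aperture":0, "sx":30.5, "sy":-97.5, "sz":-50}, {"aperture":0, "sx":30.5, "sy":-97.5, "sz":-20}, {"aperture":0, "sx":30.5, "sy":-97.5, "sz":5}, {"aperture":0, "sx":30.5, "sy":-97.5, "sz":16}, {"aperture":0, "sx":30.5, "sy":-97.5, "sz":20}, {"aperture":0, "sx":30.5, "sy":-97.5, "sz":23}, {"aperture":0, "sx":30.5, "sy":-97.5, "sz":26}, {"aperture":0, "sx":30.5, "sy":-97.5, "sz":28}, {"aperture":0, "sx":30.5, "sy":-97.5, "sz":28}]}}

```text
t: 4.68
eef_pos: [0.4479, 0.0417, 0.0667]
ee_rot: [-3.14, 0.0, 2.974]
force: [-21.9, -2.6, 55.8]
width: 0.0004
gripper_force: 27.6
```

To row units: -0.19 m is -190, 0.05 m is 50.

Request:
{"fn": "jog_arm", "kwargs": {"moves": [{"aperture":0, "sz":-30}, {"aperture":0, "sy":10, "sz":-70}, {"aperture":0, "sx":-10, "sy":20, "sz":-110}, {"aperture":0, "sx":-40, "sy":40, "sz":-130}, {"aperture":0, "sx":-80, "sy":50, "sz":-150}, {"aperture":0, "sx":-120, "sy":50, "sz":-170}, {"aperture":0, "sx":-160, "sy":50, "sz":-170}, {"aperture":0, "sx":-190, "sy":50, "sz":-170}, {"aperture":0, "sx":-190, "sy":50, "sz":-170}, {"aperture":0, "sx":-190, "sy":50, "sz":-170}]}}

```text
t: 5.52
eef_pos: [0.6452, 0.0593, 0.2317]
ee_rot: [-3.141, -0.001, 2.971]
force: [-1.1, 0.2, 0.0]
width: 0.0008
gripper_force: 0.0
```

Run:
```python
from h import *
s=arm.get_state(); w=arm.grab_frame("wrist")
np.save("s3.npy",np.r_[s["eef_pos"],s["ee_rot"]])
cv2.imwrite("pics/w3.png",w[:,:,::-1]);print(s["eef_pos"],s["ee_rot"])
```

```text
[0.64517113 0.05926126 0.23174525] [-3.14110224e+00 -9.54684624e-04  2.97104159e+00]
```

View pics/w3.png

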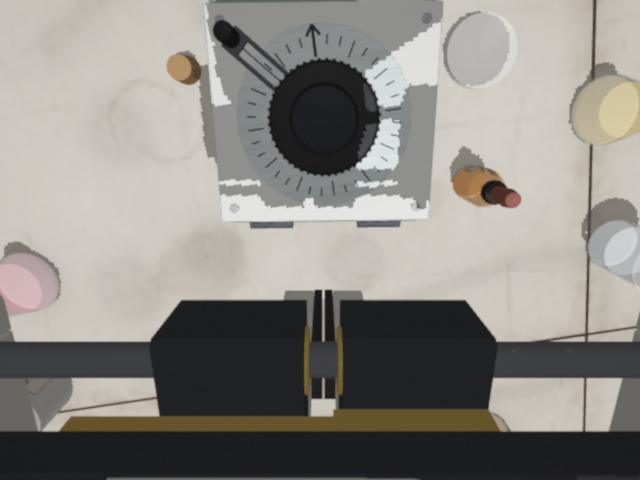

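Run:
```python
from h import *
np.set_printoptions(precision=4,suppress=True)
v=np.load("s3.npy"); s=dict(eef_pos=v[:3],ee_rot=v[3:])
g=cv2.imread("pics/w3.png",0)
m=(g<75).astype(np.uint8); m[:, :]*=1; m[205:]=0
m2=cv2.morphologyEx(m,cv2.MORPH_OPEN,np.ones((25,25)))
n,l,st,c=cv2.connectedComponentsWithStats(m2); i=1+np.argmax(st[1:,4]); print("ring",c[i],st[i])
ring=plane("wrist",c[i],.107,s); print("axis",ring, "disc centre check",plane("wrist",(324,114),.095,s))
tip=plane("wrist",(312,26),.096,s)
yx=np.argwhere(m[24:58,300:326]); 
pts=[]
for r in range(40,57):
    x=np.arange(306,324); wgt=np.clip(150-g[r,306:324].astype(float),0,None)
    if wgt.sum()>20: pts.append((np.sum(x*wgt)/wgt.sum(),r))
P=np.array([plane("wrist",p,.096,s) for p in pts]); print(np.array(pts)[::4])
knob=plane("wrist",(223,30),.131,s)
yaw=s["ee_rot"][2]-np.pi
def ang(p):
    d=p[:2]-ring[:2]; return (np.arctan2(d[1],d[0])-np.pi-yaw+np.pi)%(2*np.pi)-np.pi, np.hypot(*d)
print("tip",ang(tip),"line",ang(P.mean(0)),"knob",knob,ang(knob),"hair",ang(plane("wrist",(261,63),.096,s)))
d=np.polyfit(P[:,0],P[:,1],1); print("line dir ang",np.arctan2(d[0],1)-yaw)
c3=cv2.imread("pics/w3.png")[0:130,190:350]; cv2.imwrite("pics/c3.png",cv2.resize(c3,(736,598),interpolation=cv2.INTER_CUBIC))
```

```text
ring [322.6251 116.2138] [ 270   61  108  113 9772]
axis [0.5655 0.0726 0.107 ] disc centre check [0.5641 0.0738 0.095 ]
[[313.7226  40.    ]
 [314.0911  44.    ]
 [314.3727  48.    ]
 [314.6175  52.    ]
 [314.8432  56.    ]]
tip (np.float64(0.12193003222315602), np.float64(0.05732746500541027)) line (np.float64(0.12560759683008893), np.float64(0.04400901490345743)) knob [0.5084 0.0235 0.131 ] (np.float64(0.8806026303251784), np.float64(0.0752559712892729)) hair (np.float64(0.8801711498455056), np.float64(0.05407664727585064))
line dir ang 0.07721629165174525
```

View pics/c3.png

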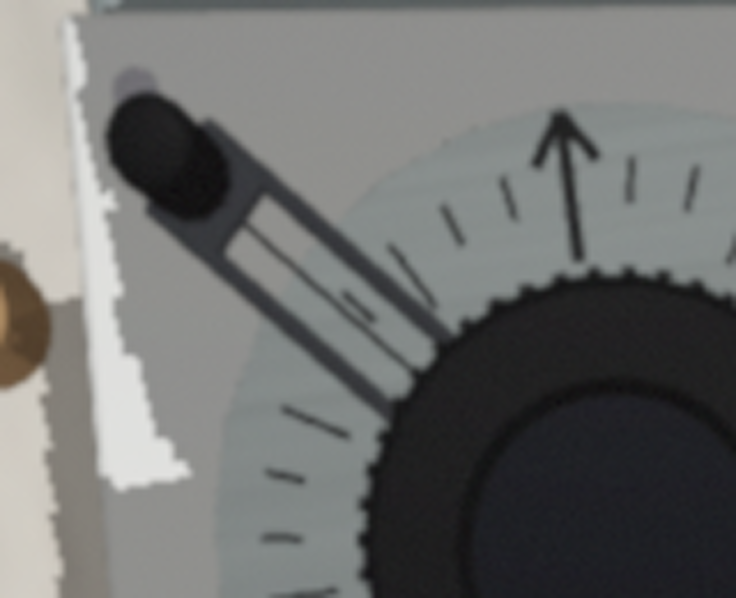

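To row units: 0.131 m is 131, -0.095 m is -95.

Request:
{"fn": "jog_arm", "kwargs": {"moves": [{"aperture":0, "sx":30, "sy":-25}, {"aperture":0, "sx":60, "sy":-50}, {"aperture":0, "sx":90, "sy":-70}, {"aperture":0, "sx":120, "sy":-95}, {"aperture":0, "sx":131, "sy":-95, "sz":20}, {"aperture":0, "sx":131, "sy":-95, "sz":50}, {"aperture":0, "sx":131, "sy":-95, "sz":80}, {"aperture":0, "sx":131, "sy":-95, "sz":105}, {"aperture":0, "sx":131, "sy":-95, "sz":120}, {"aperture":0, "sx":131, "sy":-95, "sz":120}, {"aperture":0, "sx":131, "sy":-95, "sz":120}]}}

```text
t: 6.48
eef_pos: [0.4981, -0.0119, 0.1132]
ee_rot: [-3.141, -0.0, 2.973]
force: [0.2, -0.3, 0.2]
width: 0.0002
gripper_force: 0.0
```

Run:
```python
from h import *
s=arm.get_state(); print(s["eef_pos"],s["force"])
w=arm.grab_frame("wrist"); d=arm.grab_frame("side")
cv2.imwrite("pics/m4.png",np.hstack([cv2.resize(w,(400,300)),cv2.resize(d[130:330,220:460],(400,300))])[:,:,::-1])
```

```text
[ 0.49810651 -0.01188892  0.11319014] [ 0.15628352 -0.34643119  0.18750905]
```

View pics/m4.png

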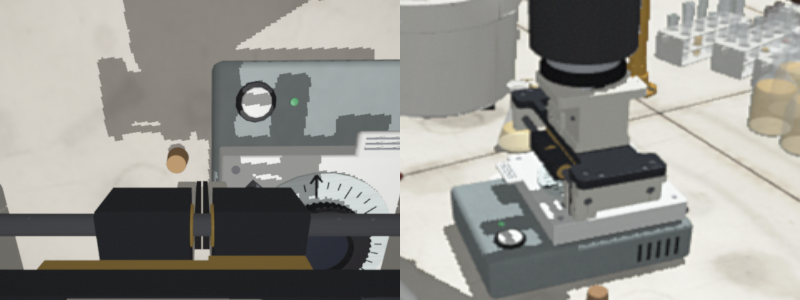

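To row units: 0.045 m is 45, 0.038 m is 38.

Request:
{"fn": "jog_arm", "kwargs": {"moves": [{"aperture":0, "sx":-1, "sy":4}, {"aperture":0, "sx":-2, "sy":8}, {"aperture":0, "sx":-2, "sy":12}, {"aperture":0, "sx":2, "sy":16}, {"aperture":0, "sx":5, "sy":18.5}, {"aperture":0, "sx":9, "sy":23}, {"aperture":0, "sx":12, "sy":28}, {"aperture":0, "sx":15, "sy":33}, {"aperture":0, "sx":18, "sy":38}, {"aperture":0, "sx":20, "sy":42}, {"aperture":0, "sx":21, "sy":45}, {"aperture":0, "sx":22, "sy":47.5}, {"aperture":0, "sx":22, "sy":48.5}]}}

```text
t: 7.67
eef_pos: [0.4853, 0.04, 0.1125]
ee_rot: [3.141, 0.0, 2.973]
force: [-2.3, -2.4, 0.2]
width: 0.0007
gripper_force: 1.2
```

Create look.py:
```python
from h import *
import sys
np.set_printoptions(precision=4,suppress=True)
s=arm.get_state(); w=arm.grab_frame("wrist"); cv2.imwrite(f"pics/{sys.argv[1]}.png",w[:,:,::-1])
g=cv2.cvtColor(w,cv2.COLOR_RGB2GRAY); yaw=s["ee_rot"][2]-np.pi
m=(g<75).astype(np.uint8)
px=proj("wrist",[.5655,.0726,.107],s); m[int(px[1])+90:]=0
n,l,st,c=cv2.connectedComponentsWithStats(cv2.morphologyEx(m,cv2.MORPH_OPEN,np.ones((25,25)))); i=1+np.argmax(st[1:,4])
ax=plane("wrist",c[i],.107,s); print("ring",c[i],st[i],ax)
# unroll the scale: columns = angle in steps of 0.01 rad, rows = radius in mm
A=np.arange(-.9,1.2,.01); r=np.arange(.040,.061,.001)
uv=np.array([[proj("wrist",[ax[0]-q*np.cos(a+yaw),ax[1]-q*np.sin(a+yaw),.096],s) for a in A] for q in r]).astype(np.float32)
G=cv2.remap(g,uv[...,0],uv[...,1],cv2.INTER_LINEAR).astype(int)
for k,a in enumerate(A):
    if a>-.4 and a<.75 and G[:,k].min()<130: print("%.2f"%a,G[::2,k])
# knob top: dark blob at radius 60..90 mm on z=.131
K=[(a,q) for a in np.arange(-.9,1.3,.01) for q in np.arange(.066,.092,.001) if (lambda p:0<=p[0]<639 and 0<=p[1]<479 and g[int(p[1]),int(p[0])]<45)(proj("wrist",[ax[0]-q*np.cos(a+yaw),ax[1]-q*np.sin(a+yaw),.131],s))]
print("knob",np.mean(K,0) if K else None,len(K))
```

```text
(no output)
```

To row units: -0.155 m is -155, -0.12 m is -120.

Request:
{"fn": "jog_arm", "kwargs": {"moves": [{"aperture":0, "sy":-20}, {"aperture":0, "sy":-20, "sz":-40}, {"aperture":0, "sy":-20, "sz":-80}, {"aperture":0, "sx":-20, "sy":-10, "sz":-120}, {"aperture":0, "sx":-60, "sy":10, "sz":-120}, {"aperture":0, "sx":-100, "sy":30, "sz":-120}, {"aperture":0, "sx":-135, "sy":46, "sz":-120}, {"aperture":0, "sx":-155, "sy":46, "sz":-120}, {"aperture":0, "sx":-155, "sy":46, "sz":-120}, {"aperture":0, "sx":-155, "sy":46, "sz":-120}]}}

```text
t: 8.5
eef_pos: [0.6474, 0.0592, 0.2313]
ee_rot: [3.142, -0.0, 2.972]
force: [-0.4, -0.3, -0.0]
width: 0.0005
gripper_force: 0.0
```

```bash
python3 look.py w5
```

```text
ring [321.9938 112.6953] [ 270   57  107  114 9812] [0.5655 0.0724 0.107 ]Traceback (most recent call last):
  File "look.py", line 12, in <module>
    uv=np.array([[proj("wrist",[ax[0]-q*np.cos(a+yaw),ax[1]-q*np.sin(a+yaw),.096],s) for a in A] for q in r]).astype(np.float32)
                  ~~~~^^^^^^^^^^^^^^^^^^^^^^^^^^^^^^^^^^^^^^^^^^^^^^^^^^^^^^^^^^^^^^
  File "h.py", line 15, in proj
    (fx,fy,cx,cy),T=cam(n,s); c=T[:3,:3].T@(np.asarray(P)-T[:3,3]); return np.array([fx*c[0]/c[2]+cx,fy*c[1]/c[2]+cy])
                    ~~~^^^^^
  File "h.py", line 5, in cam
    p=arm.camera_params(n); K=(p["fx"],p["fy"],p["cx"],p["cy"])
ValueError: time passes only in moves, steps and waits
```

Run:
```python
t=open("h.py").read()
t=t.replace("def cam(","from functools import lru_cache\nparams=lru_cache(None)(arm.camera_params)\ndef cam(").replace("p=arm.camera_params(n)","p=params(n)")
open("h.py","w").write(t)
```

```bash
python3 look.py w6
```

```text
ring [322.5916 114.0011] [ 270   58  108  114 9765] [0.5653 0.0725 0.107 ]
-0.40 [136 131 130 125 124 125 124 140 141 140 141]
-0.26 [139 140 141 137 128 129 132 140 138 141 140]
-0.25 [140 140 141 134 105 108 119 140 139 141 141]
-0.24 [140 140 142 130  94  93  99 140 139 141 141]
-0.23 [140 140 142 131 104 100 108 140 139 141 142]
-0.22 [140 140 142 135 127 125 125 139 140 141 142]
-0.08 [140 142 140 135 126 129 133 141 140 137 142]
-0.07 [140 142 140 130 105 109 121 142 139 137 141]
-0.06 [140 142 140 128  88  79 102 141 139 137 142]
-0.05 [140 142 141 129 103  99 107 141 138 138 141]
-0.04 [140 141 141 136 124 122 122 141 138 138 142]
0.02 [140 142 140 140 139 140 134 140 136 136 143]
0.03 [140 142 140 140 140 141 120 134 137 136 143]
0.04 [140 141 141 140 140 141 101 119 136 137 143]
0.05 [140 141 140 139 139 140  95  94 135 136 143]
0.06 [140 141 140 139 140 140 105  66 126 136 143]
0.07 [138 140 141 139 140 140 126  52 107 135 142]
0.08 [132 133 138 138 138 139 134  70  78 134 142]
0.09 [119 120 128 126 133 133 132 102  51 127 142]
0.10 [ 94  94 111 104 113 117 116 110  40 106
[... 1344 characters left out ...]
 76  92 108 126]
0.47 [ 58  56  57  56  54  50  79 105 121 132 140]
0.48 [ 56  57  62  64  58  50  97 131 137 137 143]
0.49 [ 57  62  79  86  75  77 113 137 140 138 143]
0.50 [ 63  79 105 111 106 108 127 139 140 138 143]
0.51 [ 82 103 124 130 127 132 135 140 139 139 143]
0.52 [105 121 137 137 138 137 138 140 138 139 142]
0.53 [121 135 140 138 139 138 139 140 137 139 142]
0.65 [135 126 130 126 128 132 131 138 140 138 143]
0.66 [135 106 111 105 109 112 117 139 139 138 143]
0.67 [135  84  90  85  89  89 111 138 139 139 143]
0.68 [135  96  92  95  94  98 116 138 139 139 143]
0.69 [135 111 114 121 120 122 131 138 138 139 143]
0.70 [135 125 131 133 135 135 138 138 138 138 143]
knob [0.37  0.066] 3
```

To row units: 0.1595 m is 159.5, 0.156 m is 156.

Request:
{"fn": "jog_arm", "kwargs": {"moves": [{"aperture":0, "sx":40, "sy":-20}, {"aperture":0, "sx":80, "sy":-40}, {"aperture":0, "sx":120, "sy":-67}, {"aperture":0, "sx":156, "sy":-67, "sz":20}, {"aperture":0, "sx":156, "sy":-67, "sz":60}, {"aperture":0, "sx":156, "sy":-67, "sz":95}, {"aperture":0, "sx":156, "sy":-67, "sz":119}, {"aperture":0, "sx":156, "sy":-67, "sz":119}, {"aperture":0, "sx":156, "sy":-60, "sz":119}, {"aperture":0, "sx":156, "sy":-53, "sz":119}, {"aperture":0, "sx":156, "sy":-48, "sz":119}, {"aperture":0, "sx":157, "sy":-44, "sz":119}, {"aperture":0, "sx":158, "sy":-40, "sz":119}, {"aperture":0, "sx":159, "sy":-36, "sz":119}, {"aperture":0, "sx":159.5, "sy":-34, "sz":119}, {"aperture":0, "sx":159.5, "sy":-32.5, "sz":119}, {"aperture":0, "sx":159.5, "sy":-32, "sz":119}, {"aperture":0, "sx":159.5, "sy":-32, "sz":119}]}}

```text
t: 10.1
eef_pos: [0.483, 0.0541, 0.1135]
ee_rot: [-3.141, -0.0, 2.972]
force: [-0.5, -0.6, 1.0]
width: 0.0002
gripper_force: 0.2
```

Request:
{"fn": "jog_arm", "kwargs": {"moves": [{"aperture":0, "sy":-10}, {"aperture":0, "sy":-20}, {"aperture":0, "sy":-20, "sz":-40}, {"aperture":0, "sy":-20, "sz":-80}, {"aperture":0, "sx":-20, "sy":-10, "sz":-120}, {"aperture":0, "sx":-60, "sy":10, "sz":-120}, {"aperture":0, "sx":-100, "sy":25, "sz":-120}, {"aperture":0, "sx":-135, "sy":32, "sz":-120}, {"aperture":0, "sx":-157, "sy":32, "sz":-120}, {"aperture":0, "sx":-157, "sy":32, "sz":-120}, {"aperture":0, "sx":-157, "sy":32, "sz":-120}]}}

```text
t: 11.02
eef_pos: [0.6436, 0.0579, 0.2318]
ee_rot: [-3.141, -0.002, 2.971]
force: [-0.2, 0.2, -0.2]
width: 0.0009
gripper_force: 0.0
```

```bash
python3 look.py w7
```

```text
ring [323.9382 118.1793] [ 272   64  107  112 9456] [0.5652 0.0719 0.107 ]
-0.27 [140 141 142 139 125 129 133 141 138 142 141]
-0.26 [140 142 142 137  98 108 117 141 139 141 141]
-0.25 [141 141 141 134  90  98  94 141 139 141 139]
-0.24 [141 141 142 136 105 106 104 140 140 140 138]
-0.23 [141 141 142 138 129 131 125 140 141 141 139]
-0.10 [116 135 139 138 138 139 138 141 140 138 141]
-0.09 [ 93 121 135 132 124 130 136 141 140 137 141]
-0.08 [ 75 103 124 117 101 111 122 142 139 137 141]
-0.07 [ 59  76 101  97  71  78 109 142 140 138 141]
-0.06 [ 56  62  78  76  64  77 111 142 139 137 141]
-0.05 [ 56  57  62  63  62  81 120 140 138 138 142]
-0.04 [ 60  57  56  57  60  79 111 126 133 136 142]
-0.03 [ 74  63  56  55  55  63  77  98 117 127 138]
-0.02 [ 98  76  61  57  56  58  60  72  88 103 123]
-0.01 [118  98  82  68  60  57  56 
[... 1601 characters left out ...]
 113 128 142 137 136 144]
0.32 [110 129 134 131 131 131 134 141 137 136 144]
0.33 [126 139 139 138 139 140 137 141 137 136 144]
0.46 [140 140 140 130 127 130 137 138 141 138 143]
0.47 [139 140 141 119 107 108 132 137 141 138 144]
0.48 [140 140 142 111  87  98 127 138 141 137 144]
0.49 [140 140 142 117 108 108 132 139 140 136 144]
0.50 [140 140 142 131 127 129 138 138 140 137 144]
0.64 [133 128 131 130 131 133 136 139 140 136 143]
0.65 [132 108 113 111 115 117 131 139 140 136 143]
0.66 [133  85  92  90  93  92 126 139 139 137 144]
0.67 [133  91  93  96  90  94 127 139 139 138 144]
0.68 [133 107 114 118 117 119 132 139 139 139 144]
0.69 [135 122 130 132 135 134 137 138 139 138 144]
knob None 0
```

```bash
python3 -c "
from station import arm
print(arm.job_done())"
```

```text
the job is handed in; nothing more can be done
None
```

I handed the job in at about 11 s: the lid is shut (19 N against its stop) and the lamp button is pressed to its stop. The hairline is on the zero line, about 0.5 mm off by wrist camera. The arm is clear of everything, and no bystander was knowingly touched, though I did not re-measure them; the hand-in returned no verdict.

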